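# Let the pastry slab down and stow its wedge

### The arm

A 6-joint arm with a two-finger parallel gripper is mounted at the origin on a cart in front of the work surface, level with it; the furniture and walls round the work are solid. World frame = base frame: x ahead of the robot, y to its left, z up, the work surface at z = 0. Lengths are in mm, angles in rad, forces in N, time in s.
With the tool pointing down it reaches from about 300 to 750 mm from the base axis. Payload 8.5 kg.
Tool frame: the origin (TCP) lies where the fingers leave the gripper's body, on its centre line; the fingertips stand 64 mm ahead of it and the grasp point (between the pads) lies 45 mm ahead of it; z points along the fingers, y is the line along which they close (so a half turn about z gives the same grasp; the last joint's range is limited). The gripper opens to 88 mm and grips with 3 to 60 N. Pads are 18 mm wide; open, the fingers measure 123 mm over their backs; the gripper's body (75 mm by 187 mm) begins 45 mm behind the grasp point.
Start: joints at [1.103, 0.381, 1.297, -0, 1.464, -0.215], TCP at [137.556, 532.503, 302.748] pointing down, gripper open.
Joint ranges: [-3.11, 3.11], [-0.89, 2.33], [0.22, 2.48], [-1.42, 4.56], [0.17, 2.85], [-2.88, 2.88]. Speed limits (rad/s): [2.39, 2.39, 3.14, 3.14, 3.14, 3.14].

### API

Orientations are given as a rotation vector (axis times angle).
In Python, from plant import move_to, move_l, goto_joints, let_go, grasp, wait, inverse_kinematics, observe, read_camera, Unreachable, sign_off gives the robot as it stands. Calls block until the motion is done:
- move_to(position, orientation): joint-space move of the TCP to a pose.
- move_l(position, max_speed=150, frame=None): straight line of the TCP; frame=None keeps the orientation; max_speed is the mean speed in mm/s.
- goto_joints(angles): joint-space move.
- let_go() and grasp(squeeze=None): open the fingers fully, or close them until they stop; squeeze is the grip in N (None keeps the last).
- wait(seconds).
- inverse_kinematics(position, orientation): joint angles nearest the present ones, or None.
- observe(): the state.
- read_camera(name): name is "side" or "top"; returns a dict with "pixels" (480x640x3 uint8, blue, green, red), "z_map" (480x640 float32, mm along the optical axis (not along the pixel's ray), 0 where there is no reading), "mtx" (3x3 intrinsics, pixels), "k1" (the pictures are not rectified: a ray, as slopes to the right and down, at radius r is drawn at 1 + k1 r^2 times it, then the intrinsics apply), "cam_to_world" (4x4, takes a point from camera to world coordinates). Camera axes: x right, y down, z forward; pixel columns grow to the right and rows downward; lengths in mm; the calibration is good to about 2 mm. A picture is of the moment at which its call begins.
A pose or a line that the arm cannot do raises Unreachable and nothing moves.
- sign_off(): hands the job in; it is judged then, once.
The state is a dict: "time": time; "joint_positions": joint angles; "joint_velocities": joint speeds; "joint_torque": joint torques, N m; "tool_pos": TCP position; "orientation": TCP orientation; "ft_force": force on the tool from outside, world axes, zero at the start; "ft_torque": the same for the moment, N m; "gripper_width": opening from 0.0 (shut) to 1.0 (fully open); "finger_force": force on a finger pad.
Only numpy, scipy, OpenCV 4.12 (cv2) and the standard library are available. Lean on these libraries where they do the work, as an engineer would, in place of code of your own. Each camera call takes 0.05 s, during which the arm holds its last target. There are 200 camera calls.

### The job

The marble pastry slab has been left propped open to dry. Ease the wooden wedge backward out from under its front edge in short tugs, pausing with the slab at rest still part-way up, so that the slab comes down gently, never dropping and never being raised. Leave the wedge lying flat on the worktop, fully clear in front of the slab, and let go; then take it afresh (the foam holder has a gap for fingers at its middle) and press it fully home into the holder's cutout, thick end in the wide end, without disturbing the jar, grinder or burner cap beside the work.

Things in the scene. Friction and masses are not known exactly. Their poses are not given: they have to be found in the camera images.
- slab_base: fixed low wooden rail, 30 mm high, carrying the slab's hinge. Origin: on the worktop under the middle of the slab's front edge; x points from the front edge back to the hinge, y along the edge, z up. The marble slab is 160 mm deep (x 0 to 160), 200 wide, 20 thick, about 1.8 kg; down, its underside is 8 mm above the worktop on rubber feet (88 mm either side of the middle)
- slab (a joint): slab's angle about its hinge, rad: 0 = down and level, about 0.08 as propped (front edge 13 mm higher). The hinge turns freely: the slab falls if the wedge is jerked away, but stays at any height while it rests on the wedge. About 65 mm of backward wedge travel brings it down; 80 mm or more takes the wedge clear of it; pull needed 4 to 15 N
- wedge: loose dark wooden wedge, 150 mm long, 0.12 kg. Origin: middle of its flat underside; x points to the thin end, z up. Height 37 mm at the thick end (x -75), 21 at the middle, 5 at the thin end (x +75); width 46, 38 and 30 mm there; edges chamfered 1.5 mm. At the start it lies flat on the worktop, thin half under the slab, thick half (75 mm) in front of it
- wedge_tip (a point): middle of the lower edge of the wedge's thin end (x = +75 mm, y = 0, z = 0 in the wedge's frame)
- holder: fixed holder: wooden board 200 x 130 mm with a dark grey foam pad (pale grey floor), top 30 mm above the worktop, sides 60 mm from the middle. Origin: on the worktop under its centre; x along the cutout toward its narrow end. The cutout, centred here, is 22 mm deep. Across its middle (x -28 to 28) the foam is cut away down to the cutout's floor, right out to both sides, as a gap for fingers
- cutout (a point): centre of the cutout's floor, 8 mm above the worktop, axes as the holder's: the wedge's origin lies here when home, flat, thin end in the narrow end. The cutout has the wedge's tapered outline plus 2 mm at each side and 3 mm at each end. Springy foam lips grip the wedge's sides: it needs a push of 5 to 20 N over the last 11 mm
- oats_jar: bystander: low clip-top glass jar, 94 mm across, 69 mm high, origin under its centre
- grinder: bystander: pepper grinder, 43 mm across, 112 mm high, origin under its centre
- spare_cap: bystander: flat black burner cap lying on the worktop, 68 mm across, 8 mm high, origin under its centre

How it is judged (in metres and radians):
On the way, in this order (a step that is already met when the one before it is completed fails the run):
1. the wedge is drawn part-way and the slab rests on it, still propped, lower than before (value of joint slab between 0.012 and 0.07 rad and velocity of joint slab between -0.01 and 0.01 rad/s), for 0.2 s.
2. the slab is down and the wedge lies flat on the worktop, clear in front of the slab, let go (value of joint slab below 0.006 rad and height (world z) of wedge below 0.004 m and angle between wedge's own z axis and vertical below 0.06 rad and x of each of wedge_tip, wedge in the frame of slab_base below 0 m and linear speed of wedge below 0.02 m/s and contact force between the fingers and wedge below 0.1 N), for 0.2 s.
At the end, for the whole second after the job is handed in: The slab is down (within 0.006 rad); the wedge lies home in the cutout, thin end in the narrow end, its underside within 3 mm of the cutout's floor, within 6 mm of the centre and 0.06 rad of the cutout's direction, level within 0.04 rad, and at rest (value of joint slab below 0.006 rad and horizontal distance between wedge and cutout below 0.006 m and z of wedge in the frame of cutout below 0.003 m and angle between wedge's own z axis and vertical below 0.04 rad and angle between the x axis of wedge and the x axis of holder, either way round below 0.06 rad and x of wedge_tip in the frame of cutout above 0.06 m and linear speed of wedge below 0.02 m/s); the robot touches nothing.
It fails at once if the slab drops (falls faster than 0.6 rad/s) (velocity of joint slab below -0.6 rad/s).
It fails at once if the slab is lifted well above where it was propped (value of joint slab above 0.12 rad).
It fails at once if the jar, the grinder or the burner cap is moved by more than 20 mm or tipped (distance of any of oats_jar, grinder, spare_cap from where it was at the start of the episode above 0.02 m or angle between any of oats_jar, grinder's own z axis and vertical above 0.3 rad).
It also fails if it takes over 53 s, if anything falls off the work surface, if the arm or the gripper's body presses on something with over 40 N, if the wrist force passes 120 N, or if a joint passes its speed limit or range.

## Working session

There is one attempt and no reset: what is moved stays moved. The work goes in short steps, each a Python script; the robot and the scene stay as the last script left them, time stands still between calls to the robot, and variables do not carry over. Pictures are saved under pics/ and viewed, at most 10 in all, crops included, and the job is handed in when it is done.

```bash
ls; mkdir -p pics
cat > h.py <<'E'
import numpy as np, cv2
from plant import *
def cloud(c):
    K=c["mtx"];D=np.array([c["k1"],0,0,0,0],float)
    h,w=c["z_map"].shape
    uv=np.stack(np.meshgrid(np.arange(w),np.arange(h)),-1).reshape(-1,1,2).astype(float)
    n=cv2.undistortPoints(uv,K,D).reshape(h,w,2)
    R=np.c_[n,np.ones(n.shape[:2])]@c["cam_to_world"][:3,:3].T
    P=R*c["z_map"][...,None]+c["cam_to_world"][:3,3]
    return R,P,c["cam_to_world"][:3,3]
def rayz(c,pts,z):
    n=cv2.undistortPoints(np.array(pts,float).reshape(-1,1,2),c["mtx"],np.array([c["k1"],0,0,0,0],float)).reshape(-1,2)
    R=np.c_[n,np.ones(len(n))]@c["cam_to_world"][:3,:3].T;o=c["cam_to_world"][:3,3]
    return o+R*((z-o[2])/R[:,2])[:,None]
E
python3 - <<'E'
from h import *
for n in("top","side"):
    c=read_camera(n); cv2.imwrite(f"pics/{n}0.png",c["pixels"]); np.savez(f"{n}0.npz",**c); print(n,c["mtx"],c["k1"],c["cam_to_world"],(c["z_map"]>0).mean())
print(observe())
E
```

```text
pics
top [[571.74281447   0.         323.36659273]
 [  0.         571.74281447 240.06796032]
 [  0.           0.           1.        ]] -0.1199812200794351 [[ 2.05264465e-02 -9.84203473e-01  1.75847060e-01  3.69726467e+02]
 [-9.99789306e-01 -2.02236666e-02  3.51395575e-03 -3.26145169e+01]
 [ 9.78248678e-05 -1.75882139e-01 -9.84411227e-01  1.17133276e+03]
 [ 0.00000000e+00  0.00000000e+00  0.00000000e+00  1.00000000e+00]] 0.9960546875
side [[451.08296597   0.         311.35328093]
 [  0.         451.08296597 237.81073941]
 [  0.           0.           1.        ]] 0.010812408882170584 [[-9.98936062e-01  3.86509687e-02 -2.51564309e-02  6.10835924e+02]
 [ 4.47064442e-02  6.77754806e-01 -7.33927624e-01  6.55758295e+02]
 [-1.13171217e-02 -7.34271425e-01 -6.78761665e-01  6.81809146e+02]
 [ 0.00000000e+00  0.00000000e+00  0.00000000e+00  1.00000000e+00]] 0.856533203125
{'time': 0.1, 'joint_positions': array([ 1.10270558e+00,  3.81080825e-01,  1.29810223e+00, -1.38127164e-05,
        1.46360474e+00, -2.15292293e-01]), 'joint_velocities': array([ 0.00048848, -0.00100972, -0.00221898, -0.00025381, -0.00188924,
       -0.00085968]), 'joint_torque': array([ 3.92370028e-03, -4.38656402e+01, -2.24913758e+01,  7.14557036e-02,
        3.41745280e-02, -7.20369462e-05]), 'tool_pos': array([137.48901602, 532.37118617, 302.25304435]), 'orientation': array([-3.95987110e-01, -3.11614516e+00,  1.77580200e-03]), 'ft_force': array([-0.62199095, -0.24172606, -0.78739997]), 'ft_torque': array([-0.00647074,  0.03080687, -0.01003473]), 'finger_force': 0.0, 'gripper_width': 1.0026300232362946}
```

View pics/top0.png

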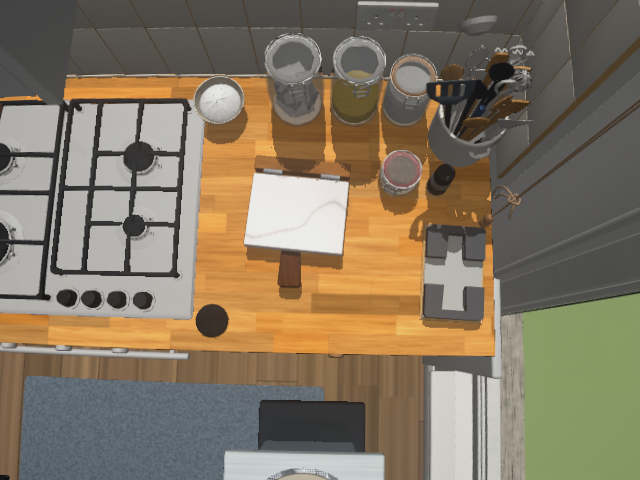

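View pics/side0.png

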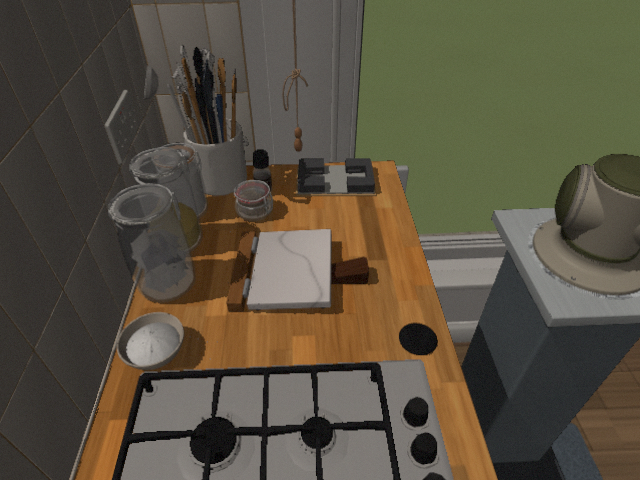

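The top view shows the slab at about (247–350, 172–253). The wedge's thick half sticks out at (279–301, 251–287), the cap is at (212, 320), and the holder at (424–485, 226–321). I still need a closer look at the cutout's direction.

Run:
```python
from h import *
c=dict(np.load("top0.npz"));R,P,o=cloud(c);im=c["pixels"];hsv=cv2.cvtColor(im,cv2.COLOR_BGR2HSV)
cr=np.hstack([cv2.resize(im[220:330,415:495],(400,550),interpolation=cv2.INTER_CUBIC),cv2.resize(im[240:295,265:305],(400,550),interpolation=cv2.INTER_CUBIC)])
cv2.imwrite("pics/crop1.png",cr)
print("table z",np.median(P[300:340,260:400,2]))
def rep(name,m,box,z=None):
    k=np.zeros(m.shape,bool);y0,y1,x0,x1=box;k[y0:y1,x0:x1]=m[y0:y1,x0:x1]
    p=np.argwhere(k)[:,::-1]
    q=P[k] if z is None else rayz(c,p,z)
    r=cv2.minAreaRect(q[:,:2].astype(np.float32)); print(name,len(q),r,"\n",cv2.boxPoints(r).round(1).tolist(),"z",np.percentile(q[:,2],[5,50,95]).round(1)); return k
V=hsv[...,2];S=hsv[...,1]
rep("slab",(S<50)&(V>140),(165,260,235,355))
rep("wedge",(V<110)&(P[...,2]>3),(252,292,272,308))
k=rep("foam",(V<100)&(S<80)&(P[...,2]>22),(220,330,415,495))
rep("cap",(V<60),(295,345,190,235),8)
rep("jar",P[...,2]>60,(145,200,370,425))
rep("grinder",P[...,2]>90,(155,200,425,465))
rep("pale",(S<80)&(np.abs(P[...,2]-8)<4),(220,330,420,490))
print("floor in side")
```

```text
Traceback (most recent call last):
  File "h.py", line 8, in cloud
    R=np.c_[n,np.ones(n.shape[:2])]@c["cam_to_world"][:3,:3].T
      ~~~~~^^^^^^^^^^^^^^^^^^^^^^^^
ValueError: all the input arrays must have same number of dimensions, but the array at index 0 has 3 dimension(s) and the array at index 1 has 2 dimension(s)
```

```bash
sed -i 's/np.c_\[n,np.ones(n.shape\[:2\])\]/np.dstack([n,np.ones(n.shape[:2])])/' h.py
cat > m.py <<'E'
from h import *
c=dict(np.load("top0.npz"));R,P,o=cloud(c);im=c["pixels"];hsv=cv2.cvtColor(im,cv2.COLOR_BGR2HSV)
cr=np.hstack([cv2.resize(im[220:330,415:495],(400,550),interpolation=cv2.INTER_CUBIC),cv2.resize(im[240:295,265:305],(400,550),interpolation=cv2.INTER_CUBIC)])
cv2.imwrite("pics/crop1.png",cr)
print("table z",np.median(P[300:340,260:400,2]))
def rep(name,m,box,z=None):
    k=np.zeros(m.shape,bool);y0,y1,x0,x1=box;k[y0:y1,x0:x1]=m[y0:y1,x0:x1]
    n,l,st,_=cv2.connectedComponentsWithStats(k.astype(np.uint8))
    if name not in("foam",): k=l==1+np.argmax(st[1:,4])
    p=np.argwhere(k)[:,::-1]
    q=P[k] if z is None else rayz(c,p,z)
    r=cv2.minAreaRect(q[:,:2].astype(np.float32)); print(name,len(q),np.round([*r[0],*r[1],r[2]],1),"\n",cv2.boxPoints(r).round(1).tolist(),"z",np.percentile(q[:,2],[5,50,95]).round(1)); return k
V=hsv[...,2];S=hsv[...,1]
rep("slab",(S<50)&(V>140),(165,260,235,355))
rep("wedge",(V<110)&(P[...,2]>3),(252,292,272,308))
rep("foam",(V<100)&(S<80)&(P[...,2]>22),(220,330,415,495))
rep("cap",(V<60),(295,345,190,235),8)
rep("jar",P[...,2]>60,(145,200,370,425))
rep("grinder",P[...,2]>90,(155,200,425,465))
rep("pale",(S<80)&(np.abs(P[...,2]-8)<4),(220,330,420,490))
E
python3 m.py
```

```text
table z 0.7514877085451417
slab 7087 [546.2  34.1 198.8 340.5  85.2] 
 [[368.20001220703125, -50.599998474121094], [707.5, -79.19999694824219], [724.2000122070312, 118.80000305175781], [384.8999938964844, 147.5]] z [28.  35.3 42.2]
wedge 769 [456.4  22.4 196.9  58.4  15.9] 
 [[353.70001220703125, 23.5], [369.70001220703125, -32.599998474121094], [559.0999755859375, 21.299999237060547], [543.0999755859375, 77.4000015258789]] z [20.6 29.9 37.5]
foam 2847 [ 498.4 -194.2  205.1  358.5    8.8] 
 [[369.70001220703125, -32.599998474121094], [424.29998779296875, -386.8999938964844], [627.0, -355.70001220703125], [572.4000244140625, -1.399999976158142]] z [26.4 30.3 34.1]
cap 699 [405.3 196.5  63.9  58.1  74.7] 
 [[368.79998779296875, 173.39999389648438], [424.8999938964844, 158.0], [441.79998779296875, 219.60000610351562], [385.70001220703125, 234.89999389648438]] z [8. 8. 8.]
jar 1162 [ 557.6 -133.    78.8  419.    72.4] 
 [[346.0, -107.0999984741211], [745.2999877929688, -234.10000610351562], [769.2000122070312, -159.0], [369.8999938964844, -32.0]] z [61.8 67.7 71.8]
grinder 349 [ 546.8 -146.1   37.9  419.    52.2] 
 [[369.70001220703125, -32.599998474121094], [700.7000122070312, -289.5], [723.9000244140625, -259.6000061035156], [393.0, -2.5999999046325684]] z [ 96.1 111.4 115.3]
pale 2167 [ 511.3 -299.   139.8  124.8   36.7] 
 [[418.0, -290.79998779296875], [492.5, -390.79998779296875], [604.5999755859375, -307.29998779296875], [530.0999755859375, -207.3000030517578]] z [ 5.3  8.6 11.4]
```

View pics/crop1.png

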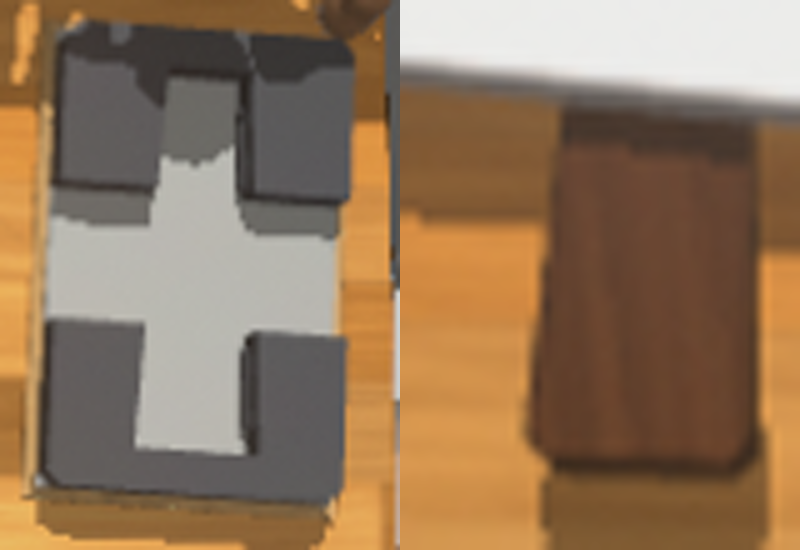

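The cutout's narrow end is at the top of the crop (world +x, away from the robot), and its wide end is near the robot. The wedge already points the same way. Next I'm refining the measurements with the missing-depth pixels removed, and checking clearances near the holder.

```bash
cat > m2.py <<'E'
from h import *
import sys
def rep(c,P,name,m,box,z=None):
    k=np.zeros(m.shape,bool);y0,y1,x0,x1=box;k[y0:y1,x0:x1]=m[y0:y1,x0:x1];k&=c["z_map"]>0
    n,l,st,_=cv2.connectedComponentsWithStats(k.astype(np.uint8))
    if name!="foam": k=l==1+np.argmax(st[1:,4])
    q=P[k] if z is None else rayz(c,np.argwhere(k)[:,::-1],z)
    r=cv2.minAreaRect(q[:,:2].astype(np.float32)); print(name,len(q),np.round([*r[0],*r[1],r[2]],1).tolist(),cv2.boxPoints(r).round(0).tolist(),"z",np.percentile(q[:,2],[5,50,95]).round(1)); return k,q
if __name__=="__main__":
  for n,B in (("top",dict(slab=(165,260,235,355),wedge=(252,292,272,308),foam=(220,330,415,490),cap=(295,345,190,235),jar=(145,200,370,425),gr=(155,200,425,465))),
            ("side",dict(slab=(225,312,240,336),wedge=(254,290,332,375),foam=(150,200,290,380),cap=(315,360,390,445),jar=(170,225,225,280),gr=(140,195,245,275)))):
    c=dict(np.load(n+"0.npz"));R,P,o=cloud(c);hsv=cv2.cvtColor(c["pixels"],cv2.COLOR_BGR2HSV);V=hsv[...,2];S=hsv[...,1];Z=P[...,2]
    print(n)
    rep(c,P,"slab",(S<50)&(V>130)&(Z>20)&(Z<60),B["slab"])
    _,q=rep(c,P,"wedge",(V<130)&(Z>14)&(Z<45)&(S>60),B["wedge"])
    # wedge axis: midline of side points per x-slice
    xs=np.arange(np.percentile(q[:,0],5),np.percentile(q[:,0],95),6);mm=[(x,(lambda s:(s.min()+s.max())/2)(q[abs(q[:,0]-x)<4,1]),np.ptp(q[abs(q[:,0]-x)<4,1])) for x in xs];print(np.round(mm,1).tolist())
    for z in(None,30): rep(c,P,"foam",(V<115)&(S<90)&(Z>24)&(Z<37),B["foam"],z)
    rep(c,P,"cap",(V<60),B["cap"],8); rep(c,P,"jar",(Z>58)&(Z<80),B["jar"]); rep(c,P,"gr",(Z>85)&(Z<120),B["gr"])
    if n=="top":
        rep(c,P,"pale",(S<80)&(np.abs(Z-8)<5)&(V>80),(220,330,420,490),8)
    # obstacles around the holder
    k=(c["z_map"]>0)&(P[...,0]>380)&(P[...,0]<640)&(P[...,1]<-300)&(P[...,1]>-480)&(Z>45)&(Z<600);q=P[k]
    for a in range(-480,-300,20):
        s=q[(q[:,1]>a)&(q[:,1]<=a+20)]
        if len(s):print(a,len(s),"x",s[:,0].min().round(),s[:,0].max().round(),"z",np.percentile(s[:,2],[0,50,100]).round())
E
python3 m2.py
```

```text
top
slab 7049 [629.5, 27.2, 198.8, 157.2, 85.3] [[543.0, -65.0], [700.0, -78.0], [716.0, 120.0], [559.0, 133.0]] z [28.1 35.3 42.1]
wedge 765 [513.6, 33.1, 54.5, 73.9, 86.7] [[475.0, 8.0], [549.0, 4.0], [552.0, 58.0], [478.0, 62.0]] z [21.4 30.  37.4]
[[480.0, 38.2, 44.0], [486.0, 38.3, 44.4], [492.0, 38.5, 44.3], [498.0, 39.0, 44.3], [504.0, 39.1, 44.1], [510.0, 38.4, 42.5], [516.0, 38.8, 42.3], [522.0, 38.0, 40.1], [528.0, 39.1, 38.9], [534.0, 39.4, 39.4], [540.0, 39.6, 39.1], [546.0, 30.6, 53.4]]
foam 2856 [514.6, -295.5, 121.9, 190.1, 87.0] [[416.0, -351.0], [606.0, -361.0], [613.0, -240.0], [423.0, -230.0]] z [26.7 30.3 34. ]
foam 2856 [514.5, -295.0, 121.9, 190.2, 86.9] [[416.0, -351.0], [606.0, -361.0], [613.0, -239.0], [423.0, -229.0]] z [30. 30. 30.]
cap 699 [405.3, 196.5, 63.9, 58.1, 74.7] [[369.0, 173.0], [425.0, 158.0], [442.0, 220.0], [386.0, 235.0]] z [8. 8. 8.]
jar 1183 [717.6, -184.2, 81.7, 81.7, 19.6] [[665.0, -159.0], [693.0, -236.0], [770.0, -209.0], [742.0, -132.0]] z [61.3 67.6 71.8]
gr 365 [696.6, -262.8, 35.9, 38.2, 13.1] [[675.0, -248.0], [683.0, -286.0], [718
[... 1162 characters left out ...]
[629.0, -400.0], [634.0, -232.0], [423.0, -225.0]] z [30. 30. 30.]
cap 948 [409.8, 198.5, 64.9, 66.0, 87.1] [[375.0, 168.0], [441.0, 164.0], [444.0, 229.0], [378.0, 233.0]] z [8. 8. 8.]
jar 615 [716.0, -184.3, 80.6, 83.6, 42.4] [[658.0, -181.0], [714.0, -242.0], [774.0, -188.0], [718.0, -126.0]] z [60.2 66.3 68.7]
gr 242 [697.3, -262.5, 36.9, 36.4, 8.1] [[676.0, -247.0], [682.0, -283.0], [718.0, -278.0], [713.0, -242.0]] z [ 87.  105.2 111.7]
-480 1287 x 441.0 497.0 z [ 45. 232. 380.]
-460 1522 x 450.0 497.0 z [ 45. 244. 381.]
-400 7851 x 504.0 640.0 z [ 45. 259. 404.]
-380 42 x 510.0 638.0 z [ 63. 292. 393.]
-360 335 x 581.0 620.0 z [ 66. 268. 415.]
-340 258 x 588.0 638.0 z [ 65. 183. 414.]
```

Here is what I have so far:
- **Slab:** yaw about -4.7°, with the front edge at x≈551 where y=39.
- **Wedge:** origin about (551, 39), yaw about 0.
- **Holder:** centre about (514.6, -295.3), yaw about -3°.

Next I'm grasping the thick end and checking the wall distance in the same run.

```bash
cat >> h.py <<'E'
from scipy.spatial.transform import Rotation as Ro
def down(yaw,tilt=0): return (Ro.from_euler("z",yaw)*Ro.from_euler("x",tilt)*Ro.from_euler("y",np.pi)).as_rotvec()
def st(t=""):
    s=observe();print(t,round(s["time"],2),np.round(s["tool_pos"],1),"F",np.round(s["ft_force"],1),"w",round(s["gripper_width"],3),"ff",round(s["finger_force"],1));return s
E
python3 - <<'E'
from h import *
for n in("top","side"):
    c=dict(np.load(n+"0.npz"));R,P,o=cloud(c)
    for x0 in(500,520,540,560):
        k=(c["z_map"]>0)&(abs(P[...,0]-x0-10)<10)&(P[...,1]<-362)&(P[...,1]>-470)&(P[...,2]>50)&(P[...,2]<250)
        if k.sum():print(n,x0,k.sum(),np.percentile(P[k][:,1],[5,50,95,100]).round(1))
for y in(0,-.05,-.05+np.pi): print(inverse_kinematics([514,-295,75],down(y)))
print(inverse_kinematics([506,39,68],down(0)))
move_to([506,39,180],down(0));st()
move_l([506,39,69],120);st()
grasp(45);st()
c=read_camera("side");cv2.imwrite("pics/s1.png",cv2.resize(c["pixels"][180:340,220:420],(800,640))[:600])
E
```

```text
top 500 959 [-458.3 -403.6 -380.7 -379.2]
top 520 447 [-463.6 -384.7 -382.9 -381.5]
top 540 395 [-385.8 -384.3 -383.1 -382.1]
top 560 388 [-385.8 -384.4 -383.1 -382.3]
side 500 454 [-388.5 -384.  -380.5 -378.4]
side 520 597 [-389.7 -386.3 -383.1 -380.7]
side 540 598 [-389.4 -386.3 -383.2 -379.7]
side 560 604 [-390.  -386.3 -383.2 -380.9]
[-0.72061794  0.69946373  1.45813573  0.          0.98399319 -2.29141427]
[-0.72061794  0.69946373  1.45813573  0.          0.98399319 -2.24141427]
[-7.20617942e-01  6.99463732e-01  1.45813573e+00 -4.44089210e-16
  9.83993191e-01  9.00178385e-01]
[-1.56723773e-01  6.12668812e-01  1.71326269e+00 -4.44089210e-16
  8.15661149e-01 -1.72752010e+00]
 2.34 [506.   39.6 180.1] F [-0.2  0.2 -0.2] w 1.004 ff 0.0
 3.42 [506.3  39.   69.5] F [-0.   0.6  0.5] w 1.003 ff 0.0
 4.16 [505.9  38.8  69. ] F [-2.2 -2.1  1.8] w 0.491 ff 44.9
```

View pics/s1.png

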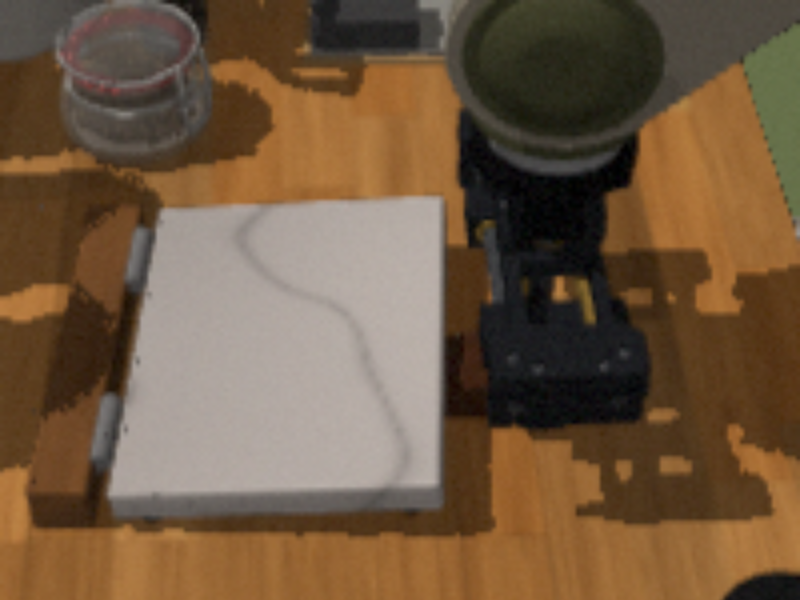

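The jaws read 43 mm, so the thick end is held. The side view shows the slab still propped (front edge near x=442 px) and the gripper's body clear of it. The wall beside the holder is at y≈-385 for x>503. A hand centred on the cutout would hit it, so I'll plan the insertion around that. Now the tugs.

```bash
cat > sl.py <<'E'
from h import *
def slab(tag):
    for n in("top",):
        c=read_camera(n);np.savez(f"{tag}.npz",**c);R,P,o=cloud(c);hsv=cv2.cvtColor(c["pixels"],cv2.COLOR_BGR2HSV);k=(hsv[...,1]<50)&(hsv[...,2]>130)&(P[...,2]>20)&(P[...,2]<60)&(c["z_map"]>0)
        u=P-np.array([551,39,0]);a=u@[.9966,-.0825,0];b=u@[.0825,.9966,0]
        k&=(a>3)&(a<150)&(b>-100)&(b<90)
        s=np.polyfit(a[k],P[k][:,2],1);print(tag,"slab tilt",round(-s[0],4),k.sum())
E
python3 - <<'E'
from sl import *
slab("a0")
x=506
for d in(12,12,10):
    x-=d;move_l([x,39,69],30);wait(.25);st()
slab("a1");wait(.5)
E
```

```text
a0 slab tilt 0.0855 5098
 5.06 [494.3  39.1  69.1] F [ 3.9  2.1 -2. ] w 0.497 ff 45.0
 5.86 [481.9  38.9  69. ] F [ 0.5 -2.7  0.2] w 0.498 ff 44.9
 6.59 [472.1  39.1  69. ] F [ 3.5 -0.1 -0.1] w 0.492 ff 45.0
a1 slab tilt 0.039 6421
```

The slab is resting at about 0.039 rad, part-way down. Next I'm tugging the wedge the rest of the way clear, then letting go.

Run:
```python
from sl import *
x=472
for d in(12,12,12):
    x-=d;move_l([x,39,69],30);wait(.15)
st();move_l([402,39,69],50);wait(.2);st()
let_go();wait(.4);st()
move_l([402,39,200],200)
move_to([402,-100,260],down(0));wait(.1)
slab("a2");c=dict(np.load("a2.npz"));R,P,o=cloud(c)
s=read_camera("side");np.savez("s2.npz",**s);st()
cv2.imwrite("pics/t2.png",np.hstack([c["pixels"][230:350,240:360],s["pixels"][220:340,330:450]]).repeat(3,0).repeat(3,1)[:600,:800])
```

```text
9.24 [435.   39.2  69. ] F [-2.5  0.7  7.3] w 0.496 ff 44.8
 10.28 [401.   39.1  69. ] F [-4.4 -1.1  9. ] w 0.494 ff 44.8
 11.47 [402.  39.  69.] F [ 0.1  0.7 -0.4] w 0.999 ff 0.0
a2 slab tilt -0.0001 6458
 13.13 [401.9 -98.7 259.3] F [-0.3  0.2 -0.1] w 1.004 ff 0.0
```

View pics/t2.png

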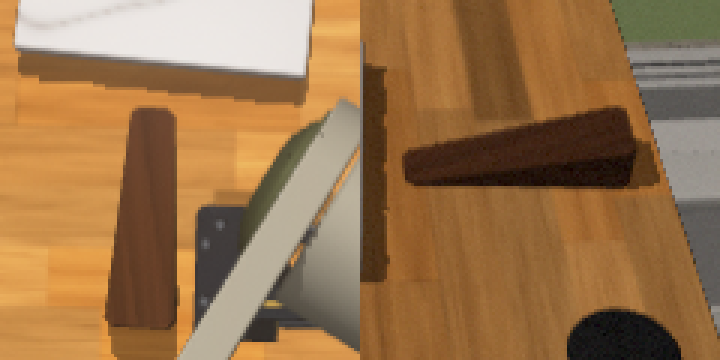

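The slab is down. The wedge lies flat and free, at about (276–299, 266–339) in the top view, with a visible gap to the slab. Now I'm measuring its pose.

```bash
cat > wm.py <<'E'
from h import *
def wm(f,box):
    c=dict(np.load(f));R,P,o=cloud(c);hsv=cv2.cvtColor(c["pixels"],cv2.COLOR_BGR2HSV)
    k=np.zeros(c["z_map"].shape,np.uint8);y0,y1,x0,x1=box
    m=(hsv[...,2]<125)&(c["z_map"]>0)&(P[...,2]>3.5)&(P[...,2]<48)&(hsv[...,1]>60);k[y0:y1,x0:x1]=m[y0:y1,x0:x1]
    n,l,s,_=cv2.connectedComponentsWithStats(k);q=P[l==1+np.argmax(s[1:,4])]
    print(f,len(q),"x",np.percentile(q[:,0],[.3,99.7]).round(1))
    xs=np.arange(q[:,0].min()+10,q[:,0].max()-10,5);e=np.array([[x,*np.percentile(q[abs(q[:,0]-x)<3,1],[2,98])] for x in xs])
    lo,hi=np.polyfit(e[:,0],e[:,1],1),np.polyfit(e[:,0],e[:,2],1);mid=(lo+hi)/2
    t=q[abs(q[:,1]-np.polyval(mid,q[:,0]))<10];h=np.polyfit(t[:,0],t[:,2],1)
    print("yaw",mid[0].round(4),"mid y@450",np.polyval(mid,450).round(1),"width@450",np.polyval(hi-lo,450).round(1),"h slope",h[0].round(3),"x where h=21:",((21-h[1])/h[0]).round(1))
if __name__=="__main__":
    wm("a2.npz",(262,342,268,304));wm("s2.npz",(250,285,460-130,550-130+130))
E
python3 wm.py
```

```text
a2.npz 1394 x [374.1 520.6]
yaw -0.0175 mid y@450 39.0 width@450 36.3 h slope -0.215 x where h=21: 451.8
s2.npz 1433 x [374.8 521.4]
yaw -0.0265 mid y@450 39.9 width@450 36.0 h slope -0.213 x where h=21: 444.3
```

Wedge origin is about (448.5, 39.5) and yaw about -0.02. I'll regrasp it near the thick end, which stands above the foam when home. That keeps the hand at x<495, clear of the wall corner at x≈503. Then I'll carry it over the holder and look.

Run:
```python
from h import *
for n,b in(("top0",(220,330,415,490)),("side0",(150,200,290,380))):
    c=dict(np.load(n+".npz"));R,P,o=cloud(c);hsv=cv2.cvtColor(c["pixels"],cv2.COLOR_BGR2HSV)
    k=np.zeros(c["z_map"].shape,bool);y0,y1,x0,x1=b
    m=(hsv[...,2]<115)&(hsv[...,1]<90)&(abs(P[...,2]-29.5)<5)&(P[...,1]>-368)&(P[...,0]<622)&(c["z_map"]>0);k[y0:y1,x0:x1]=m[y0:y1,x0:x1]
    k=cv2.morphologyEx(k.astype(np.uint8),cv2.MORPH_OPEN,np.ones((3,3)))>0
    q=P[k][:,:2].astype(np.float32);r=cv2.minAreaRect(q);print(n,np.round([*r[0],*r[1],r[2]],1))
    t=np.radians(-3);A=np.array([[np.cos(t),np.sin(t)],[-np.sin(t),np.cos(t)]]);L=(q-[514.5,-295.2])@A.T
    # cutout walls: inner foam edges per block; gap edges
    for nm,lo,hi in(("near",-70,-38),("far",38,70)):
        s=L[(L[:,0]>lo)&(L[:,0]<hi)];print(nm,"inner",np.percentile(s[s[:,1]<0,1],98).round(1),np.percentile(s[s[:,1]>0,1],2).round(1),"outer",np.percentile(s[:,1],[1,99]).round(1))
    s=L[(abs(L[:,1])>30)];print("gap x",np.percentile(s[s[:,0]<0,0],99).round(1),np.percentile(s[s[:,0]>0,0],1).round(1))
    s=L[(abs(L[:,1])<12)];print("ends",np.percentile(s[s[:,0]<0,0],98).round(1),np.percentile(s[s[:,0]>0,0],2).round(1))
yw=-.02;g=[448.5-57,39.3+1.1]
move_to([*g,180],down(yw));move_l([*g,79],150);st()
grasp(45);st()
move_l([*g,84],50);wait(.2)
s=st();move_l([*g,190],200)
yh=-.053;C=np.array([514.5,-295.2]);d=np.array([np.cos(yh),np.sin(yh)]);T=C-57*d
move_to([*T,170],down(yh));wait(.2);st()
for n in("top","side"):
    c=read_camera(n);np.savez(n+"3.npz",**c)
    cv2.imwrite(f"pics/{n}3.png",c["pixels"])
a=cv2.imread("pics/top3.png")[190:340,390:510];b=cv2.imread("pics/side3.png")[90:240,270:390]
cv2.imwrite("pics/h3.png",cv2.resize(np.hstack([a,b]),(800,500)))
```

```text
top0 [ 514.5 -295.7  121.5  190.    87. ]
near inner -25.5 24.4 outer [-60.   59.6]
far inner -19.9 18.3 outer [-59.   58.9]
gap x -29.2 29.3
ends -78.2 77.5
side0 [ 515.2 -298.5  126.2  188.9   87.3]
near inner -24.4 20.7 outer [-61.5  58.8]
far inner -19.0 14.2 outer [-62.4  58.9]
gap x -27.7 29.7
ends -77.0 79.6
 14.65 [392.   39.9  79.6] F [0.1 0.1 0.4] w 0.997 ff 0.0
 15.38 [391.5  40.4  79.1] F [-0.9  0.4  2.1] w 0.503 ff 44.9
 15.83 [391.4  40.4  83.9] F [ 1.2 -0.6 -1.1] w 0.504 ff 44.9
 18.0 [ 457.9 -291.2  170.2] F [-0.1  0.  -0.3] w 0.508 ff 44.9
```

View pics/h3.png

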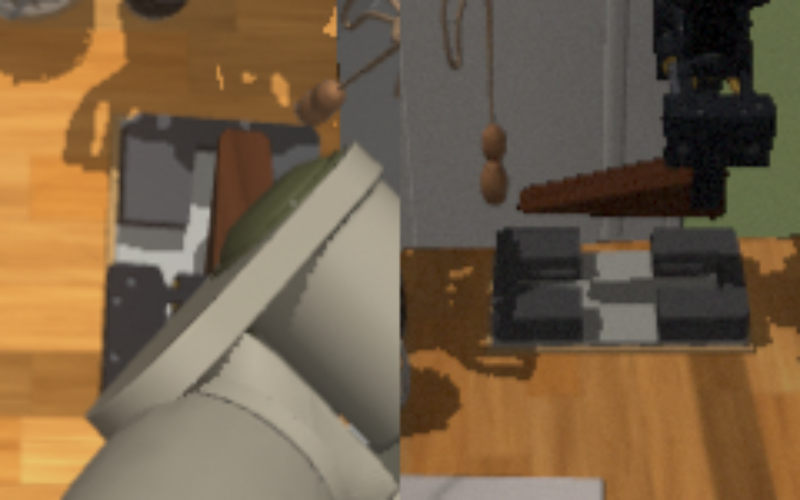

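The wedge is held flat above the cutout with its thin end toward the narrow end (side view: underside at y≈212 px, nearly level). I'm refining the holder centre to (514.7, -295.8), then checking the held wedge's slope and midline and lowering in steps while watching the force.

Run:
```python
from h import *
c=dict(np.load("side3.npz"));R,P,o=cloud(c);hsv=cv2.cvtColor(c["pixels"],cv2.COLOR_BGR2HSV)
m=(c["z_map"]>0)&(P[...,2]>88)&(P[...,2]<135)&(P[...,0]>480)&(P[...,0]<600)&(abs(P[...,1]+296)<30)&(hsv[...,1]>60)
q=P[m];u=(q[:,0]-514.7);t=q[abs(q[:,1]+295.8+.053*-u*-1*-1)<9] if 0 else q[abs(q[:,1]+295.8+.053*u)<9]
h=np.polyfit(t[:,0],t[:,2],1);print(m.sum(),"slope",h,"top z at centre",np.polyval(h,514.7),"expect",170-79+21,"xmax",np.percentile(q[:,0],99.5))
xs=np.arange(490,585,10);print([(int(x),*np.percentile(q[abs(q[:,0]-x)<4,1],[2,98]).round(1)) for x in xs])
yh=-.053;C=np.array([514.7,-295.8]);d=np.array([np.cos(yh),np.sin(yh)]);T=C-57.5*d;print(T)
move_l([*T,125],150,down(yh));wait(.2);f0=st("z125")["ft_force"]
for z in(108,104,101,98):
    move_l([*T,z],30);wait(.1);s=st(z)
    if s["ft_force"][2]-f0[2]>8: print("stop");break
b=read_camera("side");np.savez("side4.npz",**b)
cv2.imwrite("pics/h4.png",cv2.resize(b["pixels"][130:210,280:390],(800,580)))
```

```text
592 slope [-2.18272993e-01  2.22832797e+02] top z at centre 110.4876881187468 expect 112 xmax 588.0410386696857
[(490, np.float64(-308.3), np.float64(-270.8)), (500, np.float64(-309.0), np.float64(-272.4)), (510, np.float64(-310.4), np.float64(-274.1)), (520, np.float64(-310.7), np.float64(-274.8)), (530, np.float64(-308.5), np.float64(-276.2)), (540, np.float64(-311.1), np.float64(-278.3)), (550, np.float64(-311.7), np.float64(-278.6)), (560, np.float64(-310.5), np.float64(-279.6)), (570, np.float64(-309.9), np.float64(-281.0)), (580, np.float64(-311.9), np.float64(-283.2))]
[ 457.28073985 -292.75392654]
z125 18.75 [ 457.6 -293.   126. ] F [ 0.3 -0.9 -1.3] w 0.508 ff 44.9
108 19.57 [ 457.3 -292.7  108.1] F [-0.6  0.2 -1.2] w 0.506 ff 44.9
104 19.95 [ 457.3 -293.   104. ] F [-0.5 -3.  -3.6] w 0.507 ff 44.9
101 20.3 [ 457.3 -293.   100.9] F [ 0.3 -5.3 -3. ] w 0.503 ff 44.9
98 20.65 [ 457.4 -293.    97.8] F [ 0.3 -5.5 -2.8] w 0.507 ff 44.9
```

View pics/h4.png

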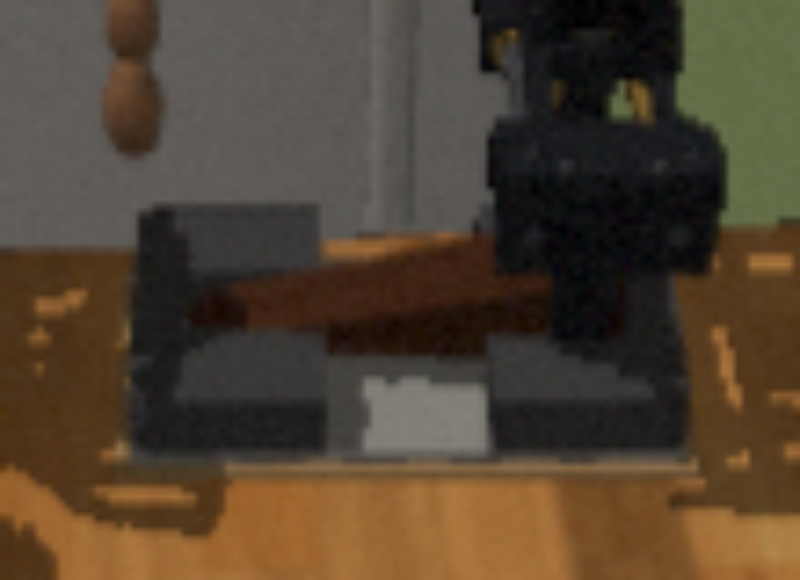

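The wedge is in the cutout, down to the lips, with a slight side load (Fy≈-5 N). I'll ease it 1 mm toward -y, let go, and press with closed fingers. The hand will be yawed so its body stays clear of the wall and the hanging bead.

```bash
cat > press.py <<'E'
from h import *
yh=-.053;C=np.array([514.7,-295.8]);d=np.array([np.cos(yh),np.sin(yh)])
def press(px,z0,zend,fmax,yaw=-1.134):
    T=C+px*d
    move_l([*T,z0+12],150,down(yaw));wait(.15);f0=observe()["ft_force"][2];log=[]
    z=z0
    while z>=zend:
        move_l([*T,z],25);s=observe();f=s["ft_force"][2]-f0;log.append((z,round(float(s["tool_pos"][2]),1),round(float(f),1)))
        if f>fmax:break
        z-=1.5
    print(px,log);move_l([*T,z0+12],150)
E
python3 - <<'E'
from press import *
T=[457.3,-293.9]
move_l([*T,98],30);move_l([*T,95.5],20);wait(.1);st("pre")
let_go();wait(.1);st("open")
move_l([*T,190],200)
grasp(10)
P0=C-5*d
move_to([*P0,190],down(-1.134));st()
press(-5,112,92,28)
b=read_camera("side");np.savez("side5.npz",**b);st()
cv2.imwrite("pics/h5.png",cv2.resize(b["pixels"][130:210,280:390],(800,580)))
E
```

```text
pre 21.32 [ 457.3 -293.9   95.5] F [ 0.3 -1.7 -0.8] w 0.503 ff 44.9
open 22.2 [ 457.3 -293.9   95.5] F [-0.8 -0.9  0.3] w 0.999 ff 0.0
 25.18 [ 509.6 -295.5  190. ] F [ 0.1 -0.9 -0.1] w 0.008 ff 0.0
-5 [(112, 112.0, -0.7), (110.5, 110.5, -0.9), (109.0, 108.9, -0.4), (107.5, 107.4, -1.0), (106.0, 105.9, -0.2), (104.5, 104.6, -0.4), (103.0, 103.4, 3.3), (101.5, 102.2, 4.7), (100.0, 101.1, 7.2), (98.5, 99.2, 4.5), (97.0, 97.6, 6.6), (95.5, 96.4, 9.4), (94.0, 96.1, 21.1), (92.5, 95.9, 31.9)]
 30.22 [ 509.4 -295.2  122.9] F [-0.4  0.1 -0.8] w 0.006 ff 0.0
```

View pics/h5.png

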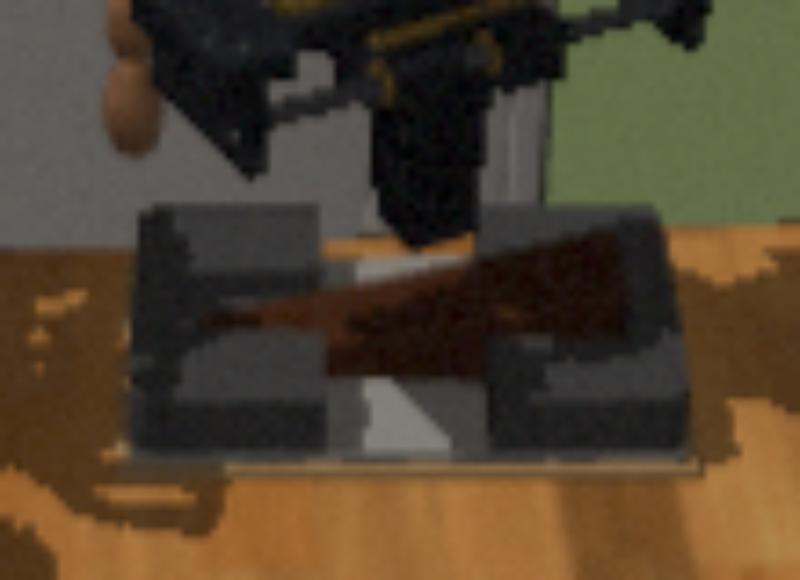

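The push stopped firmly at TCP z≈96, and the side view shows the wedge down in the cutout. I'm backing off to check height, slope and position before handing in.

Run:
```python
from press import *
move_l([509,-295,200],200); move_to([380,-60,260],down(-.5));wait(.2);st()
for n in("top","side"):
    c=read_camera(n);np.savez(n+"6.npz",**c);R,P,o=cloud(c);hsv=cv2.cvtColor(c["pixels"],cv2.COLOR_BGR2HSV)
    u=P[...,:2]-C;a=u@d;b=u@[-d[1],d[0]]
    ok=(c["z_map"]>0)&(abs(a)<70)
    k=ok&(abs(b)<10)&(hsv[...,1]>60)&(P[...,2]<60);f=np.polyfit(a[k],P[k][:,2],1)
    for w in(0,1):
        r=P[k][:,2]-np.polyval(f,a[k]);kk=k.copy();kk[k]=abs(r)<3;k=kk;f=np.polyfit(a[k],P[k][:,2],1)
    foam=(c["z_map"]>0)&(abs(a)>40)&(abs(a)<85)&(abs(b)>32)&(abs(b)<52);print(n,"foam z",np.median(P[foam][:,2]),"wedge z=%.4f a + %.2f (want -.2133, 29)"%tuple(f))
    g=(c["z_map"]>0)&(abs(b)<32)&(P[...,2]>9)&(P[...,2]<55)&(hsv[...,1]>75)&(hsv[...,2]<140)
    print(" a range",np.percentile(a[g&(abs(b)<12)&(abs(a)<90)],[.5,99.5]).round(1),[(x,*np.percentile(b[g&(abs(a-x)<5)],[3,97]).round(1)) for x in(-60,-40,-15,0,15)])
cv2.imwrite("pics/h6.png",cv2.resize(np.load("top6.npz")["pixels"][215:330,405:500],(480,580)))
```

```text
32.02 [380.5 -60.7 259.7] F [ 0.7 -0.3  0. ] w 0.007 ff 0.0
top foam z 30.72527260786967 wedge z=-0.2126 a + 29.74 (want -.2133, 29)
 a range [-75.1  72.6] [(-60, np.float64(-20.9), np.float64(22.1)), (-40, np.float64(-19.4), np.float64(21.4)), (-15, np.float64(-18.0), np.float64(19.7)), (0, np.float64(-16.7), np.float64(18.7)), (15, np.float64(-16.3), np.float64(17.9))]
side foam z 28.954832718766966 wedge z=-0.2105 a + 27.85 (want -.2133, 29)
 a range [-74.2  66.5] [(-60, np.float64(-20.0), np.float64(23.6)), (-40, np.float64(-20.1), np.float64(20.4)), (-15, np.float64(-16.0), np.float64(19.7)), (0, np.float64(-14.8), np.float64(18.6)), (15, np.float64(-17.3), np.float64(18.0))]
```

View pics/h6.png

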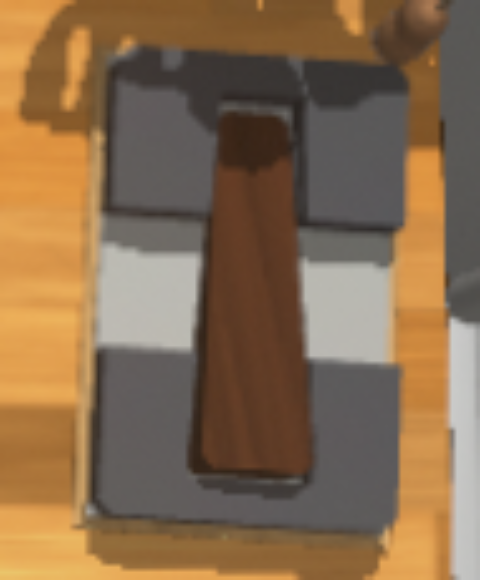

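The wedge lies centred in the cutout with its thin end in the narrow end. Relative to the foam top it sits within about 0.1 mm of the expected height, and it is level to about 0.003 rad. Handing in.

```bash
python3 -c "
from plant import *
print(sign_off())"
```

```text
the job is handed in; nothing more can be done
None
```

I handed the job in at about 32 of the 53 s: the slab is down, the wedge is pressed home in the holder with its thin end in the narrow end, and the arm is clear; I saw no contact with the jar, grinder or cap but didn't re-measure them, and no verdict came back.

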